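Free the test cassettes jammed in the neck of a tilted flask

TASK

Two test cassettes are stuck in the narrow neck of the tilted clear flask on the spring stand. First clear the white-capped media bottle away from the flask's side and stand it upright on the middle of the green coaster, then tap the flask's side with the gripper, briskly but not hard, until both cassettes have slid out and lie in the blue tray under the mouth. Do not touch the cassettes, and leave the tube rack, tip box, thermometer and amber jar where they are.

Things in the scene. Friction and masses are not known exactly. Their poses are not given: they have to be found in the camera images.
- stand: White stand fixed to the bench under the flask; base plate 130 mm wide, from 35 mm behind its origin to 325 mm ahead. Origin: on the bench under the flask's upright pivot; x points from the flask's rear to its mouth, y to the flask's left, z up. Its highest point is the flask's rear roof, 170 mm up. The flask's inner floor is 132 mm up at the pivot, sloping down 22 degrees along +x.
- flask (a joint): Turn (rad, 0 = middle, + towards the stand's +y) of the flat clear flask; it is sprung to 0, gives 0.15 rad (14 mm at the tap points) either way up to its stops, for which about 16 N at a tap point are needed. Along the slope from the pivot: body and white floor 92 mm wide from -20 to 100 mm, shoulder to 145 mm (floor still 92 mm wide), 50 mm wide neck to 195 mm.
- flask_left (a point): Tap point on the outer face of the flask's left side (the stand's +y), 46 mm off its centre line, 100 mm along the slope from the pivot, about 113 mm above the bench. At that point the flask reaches from about 87 to 125 mm above the bench, its roof rising to 170 mm at the rear: strike with the fingertips, high on the side, so that the gripper stays above the roof. Moves with the flask.
- flask_right (a point): The same point on the flask's right side (the stand's -y).
- mouth (a point): Middle of the lower edge of the flask's mouth, where the cassettes come out. The opening is 34 mm wide, 26 mm high; a blue lip just inside, 6 mm wide, on the left, leaves 28 mm free: the first cassette has caught on it. Moves with the flask.
- tray (a point): Centre of the inner floor, 8 mm above the bench, of the blue catch tray fixed on the stand's base: 170 mm long (along the stand's x), 126 mm wide, walls 4 mm thick and 40 mm high. Axes as the stand's.
- cassette_a: Orange test cassette, 70 x 22 x 8 mm (x, y, z), about 25 g, slippery; origin at its centre. Starts in the neck, nose caught on the lip. Slow pushes of the flask leave it stuck; a tap at about 0.2 m/s that drives the flask's side in by some 8 to 10 mm and draws back usually shakes it free, sometimes after several taps, each a little brisker. It may hang tail in the mouth until the next tap.
- cassette_b: Green test cassette of the same size, right behind the orange one; it follows, or catches in its turn and needs further taps.
- media_bottle: Loose glass media bottle with paper band and white cap, about 350 g, on the bench beside the flask's left or right side, in front of the tap point. Body 66 mm diameter up to 95 mm, shoulder to 112 mm, cap 42 mm diameter from 116 to 150 mm above its foot. Origin: centre of its underside; z up.
- coaster: Green round coaster fixed flat on the bench, 120 mm diameter, 3 mm thick; origin at the centre of its underside.
- tube_rack: Loose yellow tube rack with capped tubes, 90 x 60 mm, 108 mm high, about 0.9 kg, on the side of the flask opposite to the media bottle. Origin: centre of its underside. Not to be moved.
- tip_box: Loose light blue box with blue lid, 114 x 79 mm, 61 mm high, 0.3 kg. Origin: centre of its underside. Not to be moved.
- thermometer: Loose white hand-held thermometer lying on a grey foot, 160 mm long along its x, 42 mm wide, 43 mm high. Origin: on the bench under its middle. Not to be moved.
- reagent_jar: Loose amber jar with black lid, 60 mm diameter, 85 mm high. Origin: centre of its underside. Not to be moved.

How it is judged:
On the way, in this order (a step that is already met when the one before it is completed fails the run):
1. the media bottle stands upright on the coaster, released (horizontal distance between media_bottle and coaster below 0.035 m and angle between media_bottle's own z axis and vertical below 0.08 rad and height (world z) of media_bottle below 0.008 m and linear speed of media_bottle below 0.03 m/s and contact force between the fingers and media_bottle below 0.1 N), for 0.2 s.
2. both cassettes lie in the catch tray (x of cassette_a in the frame of tray between -0.08 and 0.08 m and y of cassette_a in the frame of tray between -0.06 and 0.06 m and z of each of cassette_a, cassette_b in the frame of tray below 0.022 m and x of cassette_b in the frame of tray between -0.08 and 0.08 m and y of cassette_b in the frame of tray between -0.06 and 0.06 m), for 0.2 s.
At the end, for the whole second after the job is handed in: The media bottle stands upright (within 0.08 rad) and released on the coaster, its axis within 35 mm of the coaster's centre; both cassettes lie at rest inside the blue tray, centres less than 22 mm above its inner floor (none still hanging from the mouth) (all of step 1 and all of step 2 and linear speed of each of cassette_a, cassette_b below 0.03 m/s); the robot touches nothing.
It fails at once if the gripper touches a cassette (contact force between the fingers and cassette_a above 0.5 N or contact force between the fingers and cassette_b above 0.5 N).
It fails at once if the flask or its stand is struck hard (over 100 N) (contact force between the fingers and stand above 100 N).
It fails at once if the media bottle is knocked over (angle between media_bottle's own z axis and vertical above 0.6 rad).
It fails at once if the tube rack, tip box, thermometer or amber jar is shifted by more than 20 mm (distance of any of tube_rack, tip_box, thermometer, reagent_jar from where it was at the start of the episode above 0.02 m).
It also fails if it takes over 58 s, if anything falls off the work surface, if the arm or the gripper's body presses on something with over 40 N, if the wrist force passes 120 N, or if a joint passes its speed limit or range.

ROBOT

A 7-joint arm with a two-finger parallel gripper is mounted at the origin on the work surface. World frame = base frame: x ahead of the robot, y to its left, z up, the work surface at z = 0. Lengths are in m, angles in rad, forces in N, time in s.
With the tool pointing down it reaches from about 0.4 to 0.875 m from the base axis. Payload 4.4 kg.
Tool frame: the origin (TCP) lies midway between the tips of the shut fingers; the grasp point (between the pads) lies 19 mm behind it (env.grasp_offset is the z of the grasp point in the tool frame, in m); z points along the fingers, y is the line along which they close (so a half turn about z gives the same grasp; the last joint's range is limited). The gripper opens to 85 mm and grips with 20 to 120 N. Pads are 22 mm wide; open, the fingers measure 114 mm over their backs; the gripper's body (76 mm by 85 mm) begins 54 mm behind the grasp point. The pads swing forward as they close: fully open they stand 13 mm farther back than shut.
Start: joints at [-1.239, 0.628, 0.038, 1.517, -0.027, 0.996, -0.02], TCP at [0.252, 0.599, 0.231] pointing down, gripper open.
Joint ranges: [-3.06, 3.06], [-0.37, 2.12], [-1.25, 1.32], [0.18, 2.47], [-1.1, 4.24], [0.23, 1.98], [-2.94, 2.94]. Speed limits (rad/s): [2.57, 2.57, 3.14, 3.14, 3.14, 3.14, 3.14].

INTERFACE

Orientations are given as a unit quaternion [w, x, y, z].
In Python, from workcell import env, grab_frame, camera_params gives the robot as it stands.
- The arm moves only by the tool send_rows, never from a script. Its argument "rows" is a list of rows, each a list of 7 numbers: the shift along the tool's x, y, z scaled (see below), then the turn, a rotation vector about the tool's x, y, z scaled (see below), then the finger opening in mm, from 0 to 85.4. A call has 1 to 5 rows; each row is the pose to reach, as a shift and turn from the pose commanded when the call began, along the tool's axes at that moment; what a row does not reach only later rows make up. The controller multiplies each number of a shift by 0.6 m and each number of a turn by 90 degrees. A row lasts 1/12 s, in which the tool goes at most 41.7 mm and 7.16 degrees, less where a joint would pass 70% of its speed; a pose out of reach is approached as far as the arm can. A call with a number of a shift or a turn outside -1 to 1 is refused whole. A call with a gripper value outside its range is refused whole. The fingers move at their own pace and stop on an object; "force" is the grip in N (left out, the last holds). Time passes only in rows, so rows that repeat a pose let the fingers close. It gives the time, the measured TCP pose, the force, the opening and the grip force at its end, in the units of the state.
- env.get_obs(): the state, without advancing time (a new reading comes with each control period).
- grab_frame(name): name is "side" or "top"; returns the picture (420x560x3 uint8, red, green, blue); there is no depth.
- camera_params(name): a dict with "mtx" (3x3 intrinsics, pixels), "D" ([k1, k2, p1, p2, k3] as OpenCV has them; the pictures are not rectified), "position" and "attitude" of the camera in the world. Camera axes: x right, y up, looking along -z (the intrinsics and any distortion apply to the point x, -y, -z); pixel columns grow to the right and rows downward; lengths in m; the calibration is good to about 2 mm. A picture is of the moment at which its call begins. camera_params takes no time and is no camera call.
- env.sign_off(): hands the job in; it is judged then, once.
The state is a dict: "time": time; "q": joint angles; "qd": joint speeds; "joint_torque": joint torques, N m; "ee_pos": TCP position; "ee_rot": TCP orientation; "wrist_force": force on the tool from outside, world axes, zero at the start; "ft_torque": the same for the moment, N m; "gripper_width": finger opening in m; "gripper_force": force on a finger pad.
Only numpy, scipy, OpenCV 4.12 (cv2) and the standard library are available. Lean on these libraries where they do the work, as an engineer would, in place of code of your own. Each camera call takes 0.05 s, during which the arm holds its last target. There are 200 camera calls.

## Working session

There is one attempt and no reset: what is moved stays moved. The work goes in short steps, Python scripts to look and compute and a tool call to move; the robot and the scene stay as the last step left them, time stands still between calls to the robot, and variables do not carry over. Pictures are saved under pics/ and viewed, at most 10 in all, crops included, and the job is handed in when it is done.

Besides the shell and the picture viewer there is one more tool, called after "Call:" as name(argument=value, ...) on one line, values as JSON. send_rows: Moves the arm, as the interface text tells. Shifts and turns lie within -1 to 1; 1 stands for 0.6 m of shift or 90 degrees of turn. Its arguments: {"type":"object","properties":{"rows":{"type":"array","items":{"type":"array","items":{"type":"number"}}},"force":{"type":"number"}},"required":["rows"]}

```bash
mkdir -p pics; cat > h.py <<'E'
import numpy as np, cv2
from workcell import env, grab_frame, camera_params
from scipy.spatial.transform import Rotation as R
def cam(n):
    p=camera_params(n); a=np.array(p["attitude"],float)
    M=a if a.shape==(3,3) else R.from_quat(a[[1,2,3,0]]).as_matrix()
    return np.array(p["mtx"]),np.array(p["D"],float),np.array(p["position"]),M
def ray(n,px):
    K,D,P,M=cam(n)
    u=cv2.undistortPoints(np.array([[px]],float),K,D)[0,0]
    return P,M@np.array([u[0],-u[1],-1])
def at_z(n,px,z):
    P,d=ray(n,px); return P+d*(z-P[2])/d[2]
def proj(n,X):
    K,D,P,M=cam(n); c=(np.atleast_2d(X)-P)@M; c=c*[1,-1,-1]
    return cv2.projectPoints(c,np.zeros(3),np.zeros(3),K,D)[0][:,0]
def snap(n,f):
    im=grab_frame(n); cv2.imwrite(f"pics/{f}.png",im[:,:,::-1]); return im
E
python3 - <<'E'
from h import *
for n in("top","side"): snap(n,n+"0"); print(n,*cam(n))
print(env.get_obs(),env.grasp_offset)
E
```

```text
top [[496.8980278    0.         278.01066093]
 [  0.         496.8980278  217.58510514]
 [  0.           0.           1.        ]] [0.04853016 0.         0.         0.         0.        ] [0.39526774 0.01070992 1.39282316] [[ 0.01804555  0.99374445 -0.11021039]
 [-0.99953843  0.02062457  0.02230582]
 [ 0.02443932  0.109757    0.99365795]]
side [[405.75559852   0.         281.43868753]
 [  0.         405.75559852 210.61495702]
 [  0.           0.           1.        ]] [-0.02476433  0.          0.          0.          0.        ] [0.36383081 0.50439407 0.72376144] [[-0.94114008  0.2502399  -0.2272341 ]
 [-0.3379636  -0.7085572   0.61945725]
 [-0.00599544  0.65979291  0.75142356]]
{'time': 0.1, 'q': array([-1.23879085,  0.62926263,  0.03844027,  1.5182858 , -0.02700993,
        0.99630582, -0.02003648]), 'qd': array([ 0.00197431, -0.00142923,  0.00088798, -0.0057793 ,  0.00034003,
        0.00064104, -0.00013515]), 'joint_torque': array([ 3.71224756e-03, -5.64537871e+01,  1.23041544e+00, -1.93975425e+01,
        1.11868110e-02,  5.38479697e-03,  1.31408356e-05]), 'ee_pos': array([0.25155256, 0.59872879, 0.23046944]), 'ee_rot': array([-1.68532871e-04,  1.97612689e-01,  9.80279789e-01, -8.55523371e-04]), 'wrist_force': array([-0.32219795, -0.35853624, -0.40435431]), 'ft_torque': array([0.00935173, 0.06031315, 0.00437821]), 'gripper_force': 0.0, 'gripper_width': 0.08541829697329328} -0.0187
```

View pics/top0.png

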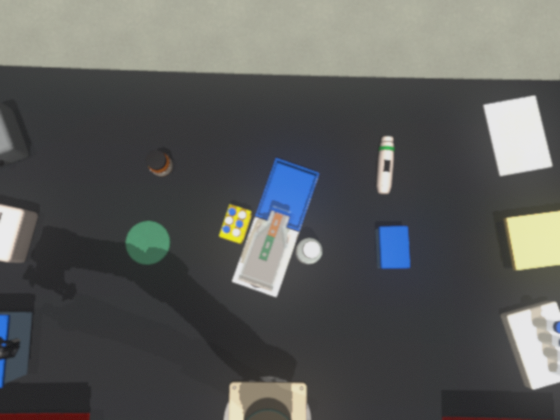

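View pics/side0.png

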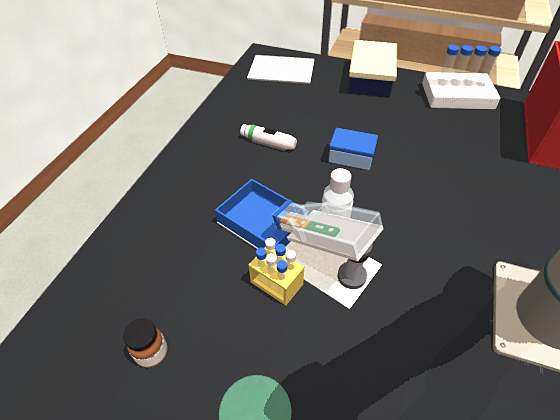

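The top view shows the cap at (309,249), on the flask's right (-y) side. The rack is at (236,223), the coaster at (148,243), the tray's front corners at (278,158) and (319,173), and the stand's rear corners at (233,283) and (277,296). The side view agrees: base rear corners at (381,262) and (349,305), tray front corners at (217,212) and (252,181), cap at (341,181).

```bash
cat > m.py <<'E'
from h import *
from scipy.optimize import least_squares
im=cv2.imread("pics/top0.png"); si=cv2.imread("pics/side0.png")
hsv=cv2.cvtColor(im,cv2.COLOR_BGR2HSV)
def blob(mask,near):
    n,l,s,c=cv2.connectedComponentsWithStats(mask.astype(np.uint8))
    k=[i for i in range(1,n) if s[i,4]>30]; i=min(k,key=lambda i:np.hypot(*(c[i]-near))); return c[i],s[i]
H,S,V=cv2.split(hsv)
g,s=blob((H>60)&(H<90)&(S>80)&(V>50),(148,243)); co=at_z("top",g,.003); print("coaster",g,s,co)
b,s=blob(V[:]>195,(309,249)); print("cap?",b,s)
sub=np.zeros_like(V,bool); sub[236:266,296:326]=1
b2,s=blob((V>95)&sub,(309,249)); print("cap2",b2,s)
pts=[("top",(278,158),325,65,.046),("top",(319,173),325,-65,.046),("top",(233,283),-35,65,.004),("top",(277,296),-35,-65,.004),
("side",(217,212),325,65,.046),("side",(252,181),325,-65,.046),("side",(381,262),-35,-65,.004),("side",(349,305),-35,65,.004)]
def w(p,x,y,z): c,s_=np.cos(p[2]),np.sin(p[2]); return np.array([p[0]+c*x-s_*y,p[1]+s_*x+c*y,z])
f=lambda p:np.concatenate([proj(n,w(p,x/1e3,y/1e3,z))[0]-u for n,u,x,y,z in pts])
r=least_squares(f,[.3,0,-.3]); print("stand",r.x,np.round(r.fun,1))
# bottle cap top from both views
g2=least_squares(lambda p:np.concatenate([proj("top",[*p,.150])[0]-(309,249),proj("side",[*p,.150])[0]-(341,176)]),[.35,0])
print("bottle",g2.x,g2.fun, at_z("top",(309,249),.15),at_z("side",(341,176),.15))
p=r.x
for n,d in(("right",-46),("left",46)): print(n,w(p,.1*np.cos(.384)+0.0,d/1e3,.113))
q=p; d=g2.x-p[:2]; print("bottle in stand",R.from_euler('z',-p[2]).apply([*d,0]))
for n,u,z in(("rack",(236,215),.108),("tip",(394,240),.061),("jar",(158,160),.085),("therm",(386,165),.04)): print(n,at_z("top",u,z))
cc=im[225:275,285:335]; ss=si[160:260,290:390]
cv2.imwrite("pics/crop.png",np.hstack([cv2.resize(cc,(400,400),interpolation=2),cv2.resize(ss,(400,400),interpolation=2)]))
E
python3 m.py
```

```text
coaster [147.33878352 242.15827338] [ 125  221   45   44 1529] [0.47337426 0.34055521 0.003     ]
cap? [311.25274725 251.21978022] [302 241  18  22 273]
cap2 [308.67453626 250.8296796 ] [296 237  27  28 593]
stand [ 0.38209837  0.028753   -0.30912511] [-3.  -0.5  0.6 -0.4 -0.2 -1.3  0.3  0.9 -2.7 -2.7 -0.1 -4.1  1.8  0.6
  2.1  1.8]
bottle [ 0.45511039 -0.09658287] [ 0.16025127  0.21570998 -0.20848451  0.12508696] [ 0.45564162 -0.09617552  0.15      ] [ 0.45480094 -0.09708014  0.15      ]
right [ 0.45642656 -0.04327357  0.113     ]
left [0.4844153  0.04436564 0.113     ]
bottle in stand [ 0.10768161 -0.09718286  0.        ]
rack [0.54226174 0.09111701 0.108     ]
tip [ 0.48876672 -0.33256261  0.061     ]
jar [0.6876592  0.30312511 0.085     ]
therm [ 0.69856563 -0.31717834  0.04      ]
```

View pics/crop.png

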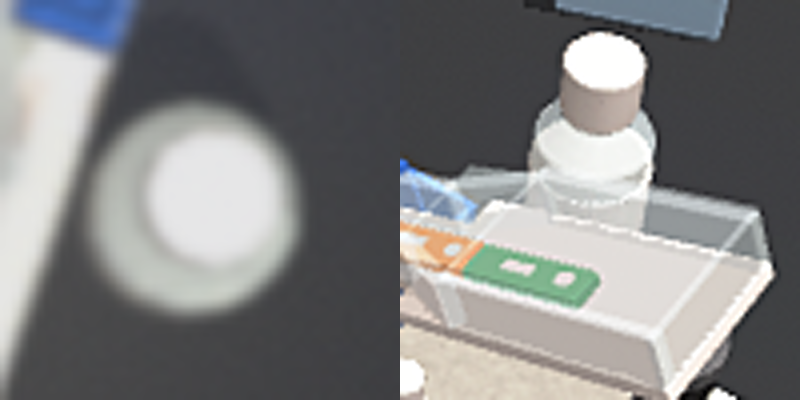

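The zoomed crop puts the cap top's centre at about (311.8,249.6) in the top view and (340.8,175.5) in the side view, so the bottle is near (0.454,-0.10). I'll work out a chain of waypoints to hover above it.

```bash
cat > chain.py <<'E'
from h import *
def Rd(phi):
    p=np.radians(phi); return R.from_matrix(np.array([[-np.sin(p),np.cos(p),0],[np.cos(p),np.sin(p),0],[0,0,-1]]))
def chain(tg,start=None):
    """tg: list of (x,y,z,phi). prints scaled shift/turn of each, relative to the (rounded) one before"""
    o=env.get_obs(); q=np.array(o["ee_rot"]); P=np.array(o["ee_pos"]); Q=R.from_quat(q[[1,2,3,0]])
    print("t",o["time"],"ee",P.round(4))
    for x,y,z,phi in tg:
        s=np.round(Q.inv().apply(np.array([x,y,z])-P)/.6,3); t=np.round((Q.inv()*Rd(phi)).as_rotvec()/(np.pi/2),3)
        print(list(s)+list(t)); P=P+Q.apply(s*.6); Q=Q*R.from_rotvec(t*np.pi/2)
E
python3 - <<'E'
from chain import *
print(least:=[at_z("top",(311.8,249.6),.15)[:2],at_z("side",(340.8,175.5),.15)[:2],at_z("top",(309.4,251.2),.09)[:2]])
a=np.array([.252,.599,.2305,67.2]);b=np.array([.4535,-.100,.2305,-17.7])
chain([a+(b-a)*k/5 for k in range(1,6)]+[(.4535,-.1,.118,-17.7)])
E
```

```text
[array([ 0.45427962, -0.10320726]), array([ 0.4555455 , -0.09837048]), array([ 0.45281598, -0.102448  ])]
t 0.1 ee [0.2516 0.5987 0.2305]
[np.float64(-0.153), np.float64(-0.188), np.float64(0.0), np.float64(-0.001), np.float64(0.0), np.float64(0.189)]
[np.float64(-0.2), np.float64(-0.136), np.float64(0.0), np.float64(-0.0), np.float64(0.0), np.float64(0.188)]
[np.float64(-0.232), np.float64(-0.072), np.float64(0.0), np.float64(0.0), np.float64(0.0), np.float64(0.189)]
[np.float64(-0.243), np.float64(-0.0), np.float64(0.0), np.float64(0.0), np.float64(0.0), np.float64(0.189)]
[np.float64(-0.232), np.float64(0.07), np.float64(0.001), np.float64(0.0), np.float64(0.0), np.float64(0.188)]
[np.float64(0.0), np.float64(-0.0), np.float64(0.187), np.float64(0.0), np.float64(0.0), np.float64(0.0)]
```

Call:
send_rows(rows=[[-0.153,-0.188,0,0,0,0.189,85],[-0.153,-0.188,0,0,0,0.189,85],[-0.153,-0.188,0,0,0,0.189,85],[-0.153,-0.188,0,0,0,0.189,85],[-0.153,-0.188,0,0,0,0.189,85]], force=40)

```text
time: 0.52
ee_pos: [0.2951, 0.4535, 0.2312]
ee_rot: [0.001, 0.344, 0.939, -0.002]
wrist_force: [1.6, 0.5, 0.2]
gripper_width: 0.0851
gripper_force: 0.0
```

Call:
send_rows(rows=[[-0.2,-0.136,0,0,0,0.188,85],[-0.2,-0.136,0,0,0,0.188,85],[-0.2,-0.136,0,0,0,0.188,85],[-0.2,-0.136,0,0,0,0.188,85],[-0.2,-0.136,0,0,0,0.188,85]])

```text
time: 0.93
ee_pos: [0.3339, 0.3153, 0.2313]
ee_rot: [0.001, 0.478, 0.878, -0.001]
wrist_force: [-0.8, -0.3, 0.2]
gripper_width: 0.0853
gripper_force: 0.0
```

Call:
send_rows(rows=[[-0.232,-0.072,0,0,0,0.189,85],[-0.232,-0.072,0,0,0,0.189,85],[-0.232,-0.072,0,0,0,0.189,85],[-0.232,-0.072,0,0,0,0.189,85],[-0.232,-0.072,0,0,0,0.189,85]])

```text
time: 1.35
ee_pos: [0.3742, 0.1765, 0.2315]
ee_rot: [0.001, 0.603, 0.798, -0.0]
wrist_force: [0.4, -0.0, 0.2]
gripper_width: 0.0848
gripper_force: 0.0
```

Call:
send_rows(rows=[[-0.243,0,0,0,0,0.189,85],[-0.243,0,0,0,0,0.189,85],[-0.243,0,0,0,0,0.189,85],[-0.243,0,0,0,0,0.189,85],[-0.243,0,0,0,0,0.189,85]])

```text
time: 1.77
ee_pos: [0.4159, 0.0371, 0.2316]
ee_rot: [0.001, 0.714, 0.701, 0.0]
wrist_force: [0.5, -0.5, 0.4]
gripper_width: 0.0849
gripper_force: 0.0
```

Call:
send_rows(rows=[[-0.232,0.07,0,0,0,0.188,85],[-0.232,0.07,0,0,0,0.188,85],[-0.232,0.07,0,0,0,0.188,85],[-0.232,0.07,0,0,0,0.188,85],[-0.232,0.07,0,0,0,0.188,85]])

```text
time: 2.18
ee_pos: [0.4564, -0.1028, 0.2315]
ee_rot: [0.002, 0.808, 0.589, 0.0]
wrist_force: [-0.6, -0.2, -0.2]
gripper_width: 0.0849
gripper_force: 0.0
```

Call:
send_rows(rows=[[0,0,0.06,0,0,0,85],[0,0,0.12,0,0,0,85],[0,0,0.16,0,0,0,85],[0,0,0.189,0,0,0,85],[0,0,0.189,0,0,0,85]])

```text
time: 2.6
ee_pos: [0.4524, -0.0959, 0.1147]
ee_rot: [-0.003, 0.806, 0.592, -0.002]
wrist_force: [-0.3, 0.4, -0.2]
gripper_width: 0.0848
gripper_force: 0.0
```

Call:
send_rows(rows=[[0,0,0,0,0,0,30],[0,0,0,0,0,0,30],[0,0,0,0,0,0,30],[0,0,0,0,0,0,30],[0,0,0,0,0,0,30]])

```text
time: 3.02
ee_pos: [0.4551, -0.0994, 0.1192]
ee_rot: [0.001, 0.807, 0.59, 0.001]
wrist_force: [0.1, 0.6, 6.3]
gripper_width: 0.0409
gripper_force: 40.2
```

Call:
send_rows(rows=[[0,0,0,0,0,0,30],[0,0,0,0,0,0,30],[0,0,0,0,0,0,30],[0,0,0,0,0,0,30],[0,0,0,0,0,0,30]])

```text
time: 3.43
ee_pos: [0.4552, -0.0994, 0.1192]
ee_rot: [0.001, 0.807, 0.59, 0.001]
wrist_force: [0.5, 0.9, 6.4]
gripper_width: 0.0413
gripper_force: 40.2
```

```bash
python3 - <<'E'
from chain import *
snap("side","side1")
x,y=.4564,-.1028
chain([(x,y,.17,-17.7),(x,y,.25,-17.7),(x,y,.345,-17.7)]+[(x+(.4735-x)*k/4,y+(.3405-y)*k/4,.345,-17.7+50*k/4) for k in(1,2,3,4)])
E
```

```text
t 3.4833 ee [ 0.4552 -0.0994  0.1192]
[np.float64(-0.005), np.float64(0.004), np.float64(-0.085), np.float64(0.002), np.float64(-0.001), np.float64(0.001)]
[np.float64(0.0), np.float64(-0.0), np.float64(-0.133), np.float64(-0.0), np.float64(0.0), np.float64(-0.0)]
[np.float64(0.0), np.float64(-0.0), np.float64(-0.158), np.float64(-0.0), np.float64(0.0), np.float64(-0.0)]
[np.float64(0.178), np.float64(-0.05), np.float64(-0.0), np.float64(-0.0), np.float64(0.0), np.float64(-0.139)]
[np.float64(0.185), np.float64(-0.009), np.float64(-0.0), np.float64(-0.0), np.float64(0.0), np.float64(-0.139)]
[np.float64(0.182), np.float64(0.03), np.float64(-0.0), np.float64(-0.0), np.float64(0.0), np.float64(-0.139)]
[np.float64(0.172), np.float64(0.069), np.float64(-0.0), np.float64(-0.0), np.float64(-0.0), np.float64(-0.139)]
```

View pics/side1.png

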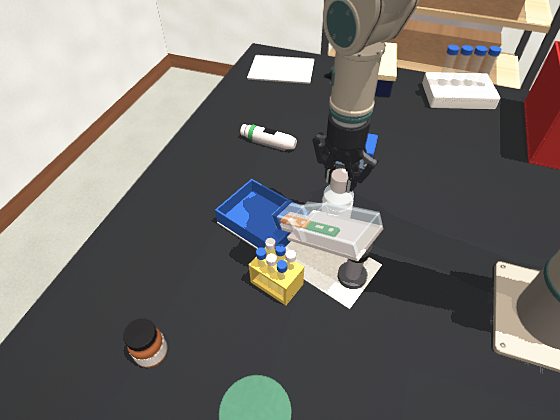

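The side view shows the fingers closed on the white cap at about (340,180), and the grip reads 41 mm at 40 N. Next: lift over the flask and across to the coaster.

Call:
send_rows(rows=[[0,0,-0.04,0,0,0,30],[0,0,-0.09,0,0,0,30],[0,0,-0.14,0,0,0,30],[0,0,-0.19,0,0,0,30],[0,0,-0.22,0,0,0,30]], force=60)

```text
time: 3.9
ee_pos: [0.4546, -0.0999, 0.2529]
ee_rot: [0.001, 0.807, 0.59, 0.001]
wrist_force: [-0.1, 0.1, -3.2]
gripper_width: 0.0406
gripper_force: 61.9
```

Call:
send_rows(rows=[[0,0,-0.05,0,0,0,30],[0,0,-0.1,0,0,0,30],[0,0,-0.14,0,0,0,30],[0,0,-0.156,0,0,0,30],[0,0,-0.156,0,0,0,30]])

```text
time: 4.32
ee_pos: [0.4549, -0.0997, 0.3454]
ee_rot: [0.001, 0.807, 0.59, 0.002]
wrist_force: [-0.1, -0.1, -2.7]
gripper_width: 0.0404
gripper_force: 62.1
```

Call:
send_rows(rows=[[0.036,-0.01,0,0,0,-0.028,30],[0.072,-0.02,0,0,0,-0.056,30],[0.108,-0.03,0,0,0,-0.084,30],[0.144,-0.04,0,0,0,-0.112,30],[0.178,-0.05,0,0,0,-0.139,30]])

```text
time: 4.73
ee_pos: [0.4564, 0.0127, 0.3415]
ee_rot: [-0.001, 0.737, 0.675, -0.001]
wrist_force: [1.3, -0.8, -2.8]
gripper_width: 0.0405
gripper_force: 61.8
```

Call:
send_rows(rows=[[0.037,-0.002,0,0,0,-0.028,30],[0.074,-0.004,0,0,0,-0.056,30],[0.111,-0.005,0,0,0,-0.084,30],[0.148,-0.007,0,0,0,-0.112,30],[0.185,-0.009,0,0,0,-0.139,30]])

```text
time: 5.15
ee_pos: [0.4609, 0.1232, 0.3414]
ee_rot: [-0.001, 0.659, 0.752, -0.002]
wrist_force: [0.4, -0.0, -3.0]
gripper_width: 0.0408
gripper_force: 61.8
```

Call:
send_rows(rows=[[0.037,0.006,0,0,0,-0.028,30],[0.073,0.012,0,0,0,-0.056,30],[0.109,0.018,0,0,0,-0.084,30],[0.146,0.024,0,0,0,-0.112,30],[0.182,0.03,0,0,0,-0.139,30]])

```text
time: 5.57
ee_pos: [0.4659, 0.2348, 0.3427]
ee_rot: [-0.0, 0.573, 0.82, -0.001]
wrist_force: [1.0, 0.2, -2.3]
gripper_width: 0.0404
gripper_force: 61.8
```

Call:
send_rows(rows=[[0.05,0.02,0,0,0,-0.04,30],[0.1,0.04,0,0,0,-0.08,30],[0.14,0.056,0,0,0,-0.11,30],[0.165,0.066,0,0,0,-0.139,30],[0.172,0.069,0,0,0,-0.139,30]])

```text
time: 5.98
ee_pos: [0.4687, 0.349, 0.3422]
ee_rot: [-0.001, 0.479, 0.878, 0.0]
wrist_force: [-0.0, 0.6, -2.9]
gripper_width: 0.0405
gripper_force: 61.8
```

```bash
python3 - <<'E'
from chain import *
snap("side","side2")
x,y=.4735,.3405
chain([(x,y,.22,32.3),(x,y,.14,32.3),(x,y,.123,32.3)])
E
```

```text
t 6.0333 ee [0.4691 0.3475 0.3423]
[np.float64(-0.014), np.float64(0.0), np.float64(0.204), np.float64(-0.001), np.float64(-0.001), np.float64(0.004)]
[np.float64(-0.0), np.float64(-0.0), np.float64(0.133), np.float64(0.0), np.float64(0.0), np.float64(-0.0)]
[np.float64(-0.0), np.float64(-0.0), np.float64(0.028), np.float64(0.0), np.float64(0.0), np.float64(-0.0)]
```

View pics/side2.png

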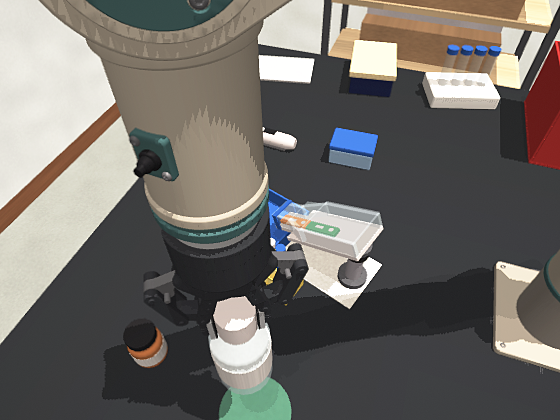

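The side view shows the bottle hanging upright over the coaster, with its bottom near (245,385). I'll lower it in three steps.

Call:
send_rows(rows=[[-0.014,0,0.05,0,0,0,30],[-0.014,0,0.1,0,0,0,30],[-0.014,0,0.15,0,0,0,30],[-0.014,0,0.19,0,0,0,30],[-0.014,0,0.204,0,0,0,30]])

```text
time: 6.45
ee_pos: [0.4727, 0.334, 0.2174]
ee_rot: [-0.001, 0.483, 0.876, -0.004]
wrist_force: [-1.6, -0.7, -2.7]
gripper_width: 0.0406
gripper_force: 61.7
```

Call:
send_rows(rows=[[0,0,0.04,0,0,0,30],[0,0,0.08,0,0,0,30],[0,0,0.11,0,0,0,30],[0,0,0.133,0,0,0,30],[0,0,0.133,0,0,0,30]])

```text
time: 6.87
ee_pos: [0.4736, 0.3352, 0.1394]
ee_rot: [-0.001, 0.482, 0.876, -0.002]
wrist_force: [-0.3, 0.5, -2.6]
gripper_width: 0.0407
gripper_force: 61.7
```

Call:
send_rows(rows=[[0,0,0.008,0,0,0,30],[0,0,0.015,0,0,0,30],[0,0,0.02,0,0,0,30],[0,0,0.024,0,0,0,30],[0,0,0.024,0,0,0,30]])

```text
time: 7.28
ee_pos: [0.4746, 0.337, 0.127]
ee_rot: [0.0, 0.482, 0.876, 0.0]
wrist_force: [-0.6, -0.7, -3.1]
gripper_width: 0.0404
gripper_force: 61.7
```

Call:
send_rows(rows=[[0,0,0.003,0,0,0,30],[0,0,0.006,0,0,0,30],[0,0,0.007,0,0,0,30],[0,0,0.008,0,0,0,30],[0,0,0.008,0,0,0,30]])

```text
time: 7.7
ee_pos: [0.4747, 0.337, 0.1224]
ee_rot: [-0.0, 0.482, 0.876, 0.0]
wrist_force: [0.5, -0.1, 1.4]
gripper_width: 0.0405
gripper_force: 62.4
```

Call:
send_rows(rows=[[0,0,0.001,0,0,0,30],[0,0,0.001,0,0,0,30],[0,0,0.001,0,0,0,30]])

```text
time: 7.95
ee_pos: [0.4747, 0.337, 0.1223]
ee_rot: [-0.0, 0.482, 0.876, 0.0]
wrist_force: [-0.4, -1.2, 4.4]
gripper_width: 0.0406
gripper_force: 62.9
```

Contact with the coaster reads about +7 N relative to hanging. I'll release, rise, and cross to the flask's right side.

Call:
send_rows(rows=[[0,0,0,0,0,0,85],[0,0,0,0,0,0,85],[0,0,0,0,0,0,85],[0,0,0,0,0,0,85],[0,0,0,0,0,0,85]])

```text
time: 8.37
ee_pos: [0.4747, 0.337, 0.1215]
ee_rot: [0.0, 0.482, 0.876, 0.0]
wrist_force: [0.0, 0.9, 0.9]
gripper_width: 0.0849
gripper_force: 0.0
```

Call:
send_rows(rows=[[0,0,-0.02,0,0,0,85],[0,0,-0.06,0,0,0,85],[0,0,-0.12,0,0,0,85],[0,0,-0.18,0,0,0,85],[0,0,-0.22,0,0,0,85]])

```text
time: 8.78
ee_pos: [0.4756, 0.3374, 0.2567]
ee_rot: [0.001, 0.482, 0.876, 0.002]
wrist_force: [1.5, 1.6, 0.1]
gripper_width: 0.0848
gripper_force: 0.0
```

```bash
python3 - <<'E'
from chain import *
p=[.3821,.02875,-.309]
s=lambda x,y:(p[0]+np.cos(p[2])*x-np.sin(p[2])*y,p[1]+np.sin(p[2])*x+np.cos(p[2])*y)
b=np.array([*s(.0927,-.085),.25,-17.7]); a=np.array([.4747,.337,.25,32.3])
chain([a+(b-a)*k/4 for k in(1,2,3,4)]+[(b[0],b[1],.107,-17.7)])
print(b)
E
```

```text
t 8.7833 ee [0.4756 0.3374 0.2567]
[np.float64(-0.14), np.float64(-0.105), np.float64(0.011), np.float64(0.002), np.float64(-0.0), np.float64(0.14)]
[np.float64(-0.16), np.float64(-0.071), np.float64(-0.0), np.float64(0.0), np.float64(-0.0), np.float64(0.138)]
[np.float64(-0.17), np.float64(-0.035), np.float64(-0.0), np.float64(0.0), np.float64(-0.0), np.float64(0.139)]
[np.float64(-0.175), np.float64(0.003), np.float64(-0.001), np.float64(-0.0), np.float64(-0.0), np.float64(0.139)]
[np.float64(0.0), np.float64(0.0), np.float64(0.239), np.float64(-0.0), np.float64(-0.0), np.float64(0.0)]
[  0.44456053  -0.08041488   0.25       -17.7       ]
```

Call:
send_rows(rows=[[-0.035,-0.026,0,0,0,0.035,0],[-0.07,-0.052,0,0,0,0.07,0],[-0.105,-0.079,0,0,0,0.105,0],[-0.14,-0.105,0,0,0,0.139,0],[-0.14,-0.105,0,0,0,0.139,0]])

```text
time: 9.2
ee_pos: [0.4662, 0.2259, 0.2538]
ee_rot: [0.001, 0.578, 0.816, -0.002]
wrist_force: [-0.2, -0.6, -0.2]
gripper_width: 0.0251
gripper_force: 0.0
```

Call:
send_rows(rows=[[-0.04,-0.018,0,0,0,0.035,0],[-0.08,-0.035,0,0,0,0.07,0],[-0.12,-0.053,0,0,0,0.105,0],[-0.16,-0.071,0,0,0,0.139,0],[-0.16,-0.071,0,0,0,0.139,0]])

```text
time: 9.62
ee_pos: [0.4585, 0.122, 0.2538]
ee_rot: [0.001, 0.664, 0.748, -0.001]
wrist_force: [-0.2, -0.4, 0.1]
gripper_width: -0.0
gripper_force: 0.0
```

Call:
send_rows(rows=[[-0.043,-0.009,0,0,0,0.035,0],[-0.085,-0.018,0,0,0,0.07,0],[-0.128,-0.026,0,0,0,0.105,0],[-0.17,-0.035,0,0,0,0.139,0],[-0.17,-0.035,0,0,0,0.139,0]])

```text
time: 10.03
ee_pos: [0.4508, 0.0188, 0.2539]
ee_rot: [0.001, 0.741, 0.672, -0.001]
wrist_force: [0.0, -0.1, -0.7]
gripper_width: -0.0001
gripper_force: 0.0
```

Call:
send_rows(rows=[[-0.044,0,0,0,0,0.035,0],[-0.088,0.001,0,0,0,0.07,0],[-0.132,0.002,0,0,0,0.105,0],[-0.175,0.003,0,0,0,0.139,0],[-0.175,0.003,0,0,0,0.139,0]])

```text
time: 10.45
ee_pos: [0.4435, -0.0857, 0.254]
ee_rot: [0.002, 0.81, 0.587, -0.0]
wrist_force: [-0.3, 0.1, 0.5]
gripper_width: 0.0001
gripper_force: 0.0
```

```bash
python3 - <<'E'
from chain import *
chain([(.4446,-.0804,.107,-17.7)]); snap("top","top1")
E
```

```text
t 10.45 ee [ 0.4435 -0.0857  0.254 ]
[np.float64(0.01), np.float64(-0.002), np.float64(0.245), np.float64(0.001), np.float64(0.002), np.float64(-0.004)]
```

Call:
send_rows(rows=[[0,0,0.05,0,0,0,0],[0,0,0.1,0,0,0,0],[0,0,0.15,0,0,0,0],[0,0,0.19,0,0,0,0],[0,0,0.215,0,0,0,0]])

```text
time: 10.92
ee_pos: [0.4428, -0.079, 0.1221]
ee_rot: [-0.001, 0.806, 0.591, -0.001]
wrist_force: [-0.3, -0.6, 0.7]
gripper_width: -0.0
gripper_force: 0.0
```

Call:
send_rows(rows=[[0,0,0.015,0,0,0,0],[0,0,0.025,0,0,0,0],[0,0,0.03,0,0,0,0],[0,0,0.03,0,0,0,0],[0,0,0.03,0,0,0,0]])

```text
time: 11.33
ee_pos: [0.4442, -0.0809, 0.1071]
ee_rot: [0.0, 0.807, 0.59, 0.001]
wrist_force: [0.8, 0.5, 0.6]
gripper_width: 0.0001
gripper_force: 0.0
```

```bash
python3 - <<'E'
from chain import *
p=[.3821,.02875,-.309]
o=env.get_obs();P=np.array(o["ee_pos"]);print(P,R.from_euler('z',-p[2]).apply(P-[p[0],p[1],0]),o["wrist_force"])
a=snap("top","top2");b=snap("side","side3")
cv2.imwrite("pics/c3.png",np.hstack([cv2.resize(a[130:310,200:340],(400,514)),cv2.resize(b[130:310,200:400],(400,360))[:,:] if 0 else cv2.resize(b[130:330,200:356],(400,514))])[:,:,::-1])
E
```

```text
[ 0.444174   -0.08093799  0.10711456] [ 0.09249086 -0.08561588  0.10711456] [0.7574201  0.51294802 0.55643396]
```

View pics/c3.png

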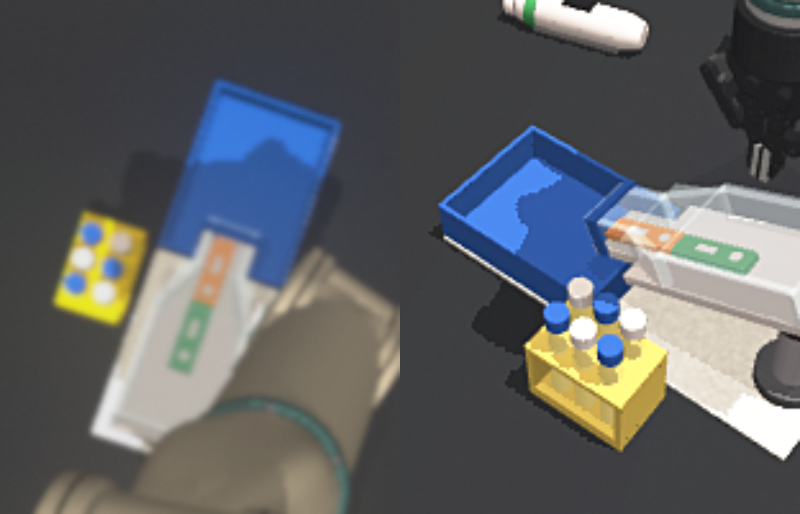

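The crops show the shut fingers beside the flask's right side. Both cassettes are still in it: orange in the neck at about (215,265) of the left crop, green behind it at (190,335). I'll move in slowly to find contact.

Call:
send_rows(rows=[[0.01,0,0,0,0,0,0],[0.02,0,0,0,0,0,0],[0.03,0,0,0,0,0,0],[0.035,0,0,0,0,0,0],[0.035,0,0,0,0,0,0]])

```text
time: 11.85
ee_pos: [0.4503, -0.0597, 0.1065]
ee_rot: [-0.0, 0.807, 0.591, 0.0]
wrist_force: [-0.1, 0.1, -0.3]
gripper_width: 0.0004
gripper_force: 0.0
```

Call:
send_rows(rows=[[0.004,0,0,0,0,0,0],[0.008,0,0,0,0,0,0],[0.01,0,0,0,0,0,0],[0.01,0,0,0,0,0,0],[0.01,0,0,0,0,0,0]])

```text
time: 12.27
ee_pos: [0.4517, -0.0554, 0.1065]
ee_rot: [0.0, 0.807, 0.59, -0.0]
wrist_force: [-0.8, 0.1, -0.8]
gripper_width: -0.0003
gripper_force: 0.0
```

Call:
send_rows(rows=[[0.003,0,0,0,0,0,0],[0.005,0,0,0,0,0,0],[0.005,0,0,0,0,0,0],[0.005,0,0,0,0,0,0]])

```text
time: 12.6
ee_pos: [0.4527, -0.0524, 0.1065]
ee_rot: [-0.0, 0.807, 0.59, 0.0]
wrist_force: [-0.2, -0.3, 0.5]
gripper_width: -0.0001
gripper_force: 0.0
```

Call:
send_rows(rows=[[0.003,0,0,0,0,0,0],[0.005,0,0,0,0,0,0],[0.005,0,0,0,0,0,0],[0.005,0,0,0,0,0,0]])

```text
time: 12.93
ee_pos: [0.4535, -0.0498, 0.1065]
ee_rot: [0.0, 0.807, 0.59, -0.0]
wrist_force: [0.2, -0.4, 0.3]
gripper_width: -0.0002
gripper_force: 0.5
```

Call:
send_rows(rows=[[0.003,0,0,0,0,0,0],[0.005,0,0,0,0,0,0],[0.005,0,0,0,0,0,0],[0.005,0,0,0,0,0,0]])

```text
time: 13.27
ee_pos: [0.4549, -0.048, 0.1066]
ee_rot: [0.001, 0.808, 0.59, -0.0]
wrist_force: [0.6, -4.7, -0.8]
gripper_width: 0.0001
gripper_force: 2.4
```

Contact is at about y=-0.050. I'll back off 13 mm and give the first brisk tap.

Call:
send_rows(rows=[[-0.01,0,0,0,0,0,0],[-0.022,0,0,0,0,0,0],[-0.022,0,0,0,0,0,0],[-0.022,0,0,0,0,0,0]])

```text
time: 13.6
ee_pos: [0.4501, -0.0594, 0.1065]
ee_rot: [-0.0, 0.808, 0.59, -0.0]
wrist_force: [0.4, 0.6, -0.6]
gripper_width: 0.0001
gripper_force: 0.0
```

Call:
send_rows(rows=[[0.03,0,0,0,0,0,0],[0,0,0,0,0,0,0],[0,0,0,0,0,0,0],[0,0,0,0,0,0,0],[0,0,0,0,0,0,0]])

```text
time: 14.02
ee_pos: [0.4504, -0.0588, 0.1065]
ee_rot: [-0.0, 0.807, 0.59, 0.0]
wrist_force: [0.4, 0.3, -0.9]
gripper_width: 0.0
gripper_force: 0.0
```

```bash
cat > look.py <<'E'
from h import *
import sys
for n in("side","top"):
    im=snap(n,n+"_"+sys.argv[1]); 
    hsv=cv2.cvtColor(im,cv2.COLOR_RGB2HSV); H,S,V=cv2.split(hsv)
    x0,x1,y0,y1=(205,385,165,300) if n=="side" else (225,330,150,300)
    for c,m in(("orange",(H>5)&(H<18)&(S>90)&(V>90)),("green",(H>55)&(H<85)&(S>70)&(V>60))):
        yy,xx=np.nonzero(m[y0:y1,x0:x1]); print(n,c,len(xx),(xx.mean()+x0).round(1) if len(xx) else None,(yy.mean()+y0).round(1) if len(xx) else None)
E
python3 look.py t1; python3 - <<'E'
import cv2,numpy as np
a=cv2.imread('pics/side3.png');H,S,V=cv2.split(cv2.cvtColor(a,cv2.COLOR_BGR2HSV))
for m in((H>5)&(H<18)&(S>90)&(V>90),(H>55)&(H<85)&(S>70)&(V>60)):
    y,x=np.nonzero(m[165:300,205:385]);print(len(x),x.mean()+205,y.mean()+165)
E
```

```text
side orange 100 279.4 214.4
side green 153 310.3 225.3
top orange 62 286.4 204.6
top green 49 275.9 239.7
130 295.2230769230769 220.97692307692307
203 322.2068965517241 228.32019704433498
```

The orange cassette moved about 17 px forward. I'll tap again.

Call:
send_rows(rows=[[0.031,0,0,0,0,0,0],[0,0,0,0,0,0,0],[0,0,0,0,0,0,0],[0,0,0,0,0,0,0],[0,0,0,0,0,0,0]])

```text
time: 14.53
ee_pos: [0.4504, -0.0589, 0.1065]
ee_rot: [-0.0, 0.807, 0.59, 0.0]
wrist_force: [-1.2, 0.1, 0.4]
gripper_width: -0.0002
gripper_force: 0.0
```

```bash
python3 look.py t2
```

```text
side orange 120 267.1 218.5
side green 73 288.4 216.8
top orange 80 289.9 200.5
top green 50 283.9 212.9
```

Call:
send_rows(rows=[[0.031,0,0,0,0,0,0],[0,0,0,0,0,0,0],[0,0,0,0,0,0,0],[0,0,0,0,0,0,0],[0,0,0,0,0,0,0]])

```text
time: 15.05
ee_pos: [0.4505, -0.0589, 0.1065]
ee_rot: [-0.0, 0.807, 0.59, 0.0]
wrist_force: [-0.3, -0.3, 0.3]
gripper_width: 0.0002
gripper_force: 0.0
```

```bash
python3 look.py t3; python3 -c "
import cv2,numpy as np
a=cv2.imread('pics/side_t3.png')[150:300,200:400];b=cv2.imread('pics/top_t3.png')[130:310,200:340]
cv2.imwrite('pics/c4.png',np.hstack([cv2.resize(b,(311,400)),cv2.resize(a,(480,400))]))"
```

```text
side orange 50 267.4 215.6
side green 224 261.6 220.9
top orange 100 289.1 202.1
top green 101 284.5 199.1
```

View pics/c4.png

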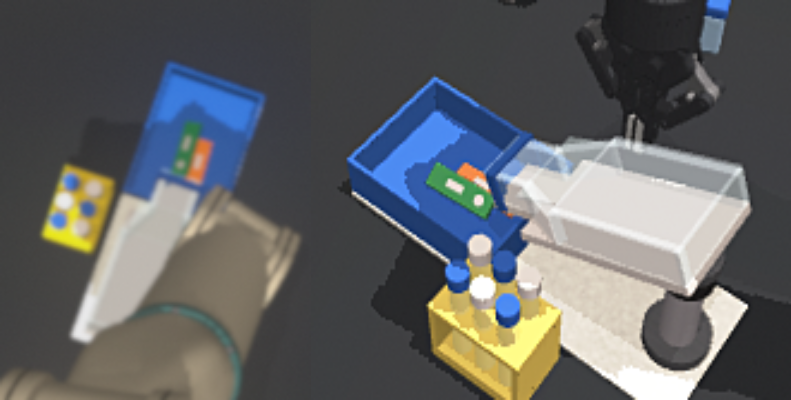

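Both cassettes are out in the tray, side by side under the mouth. I'll draw back, lift, and check that they lie flat.

Call:
send_rows(rows=[[-0.02,0,0,0,0,0,0],[-0.05,0,0,0,0,0,0],[-0.08,0,0,0,0,0,0],[-0.1,0,0,0,0,0,0],[-0.1,0,0,0,0,0,0]])

```text
time: 15.57
ee_pos: [0.4316, -0.1188, 0.1067]
ee_rot: [0.0, 0.808, 0.589, -0.0]
wrist_force: [0.0, 1.0, 0.4]
gripper_width: -0.0002
gripper_force: 0.0
```

Call:
send_rows(rows=[[0,0,-0.04,0,0,0,0],[0,0,-0.09,0,0,0,0],[0,0,-0.14,0,0,0,0],[0,0,-0.18,0,0,0,0],[0,0,-0.2,0,0,0,0]])

```text
time: 15.98
ee_pos: [0.4338, -0.1157, 0.2292]
ee_rot: [0.001, 0.807, 0.591, 0.002]
wrist_force: [-0.2, 0.1, -0.3]
gripper_width: -0.0001
gripper_force: 0.0
```

Call:
send_rows(rows=[[-0.05,0,0,0,0,0,0],[-0.1,0,0,0,0,0,0],[-0.15,0,0,0,0,0,0],[-0.18,0,0,0,0,0,0],[-0.18,0,0,0,0,0,0]])

```text
time: 16.4
ee_pos: [0.3986, -0.2225, 0.2269]
ee_rot: [0.001, 0.809, 0.588, -0.0]
wrist_force: [0.2, 0.4, -0.3]
gripper_width: 0.0001
gripper_force: 0.0
```

```bash
python3 look.py t4; python3 - <<'E'
from h import *
p=[.3821,.02875,-.309]
a=cv2.imread('pics/side_t4.png');b=cv2.imread('pics/top_t4.png')
for n,im,(x0,x1,y0,y1) in(("side",a,(205,385,165,300)),("top",b,(225,330,150,300))):
    H,S,V=cv2.split(cv2.cvtColor(im,cv2.COLOR_BGR2HSV))
    for m in((H>5)&(H<18)&(S>90)&(V>90),(H>55)&(H<85)&(S>70)&(V>60)):
        y,x=np.nonzero(m[y0:y1,x0:x1]); r=cv2.minAreaRect(np.stack([x+x0,y+y0],1).astype(np.float32))
        print(n,[R.from_euler('z',-p[2]).apply(at_z(n,c,.016)-[p[0],p[1],0]).round(3)[:2] for c in cv2.boxPoints(r)])
c=b[205:285,105:185]
cv2.imwrite('pics/c5.png',np.hstack([cv2.resize(b[150:230,245:325],(400,400),interpolation=2),cv2.resize(a[170:270,200:300],(400,400),interpolation=2)]))
cv2.imwrite('pics/c6.png',np.hstack([cv2.resize(c,(400,400)),cv2.resize(a[240:420,130:310],(400,400))]))
E
```

```text
side orange 8 273.6 221.4
side green 225 261.4 220.9
top orange 53 289.1 204.6
top green 103 284.0 195.3
side [array([ 0.247, -0.007]), array([ 0.249, -0.02 ]), array([ 0.181, -0.011]), array([0.179, 0.002])]
side [array([0.267, 0.023]), array([ 0.276, -0.003]), array([ 0.204, -0.006]), array([0.197, 0.019])]
top [array([ 0.201, -0.003]), array([ 0.251, -0.006]), array([ 0.25 , -0.023]), array([ 0.2 , -0.02])]
top [array([0.202, 0.018]), array([0.268, 0.018]), array([0.268, 0.001]), array([0.202, 0.   ])]
```

View pics/c5.png

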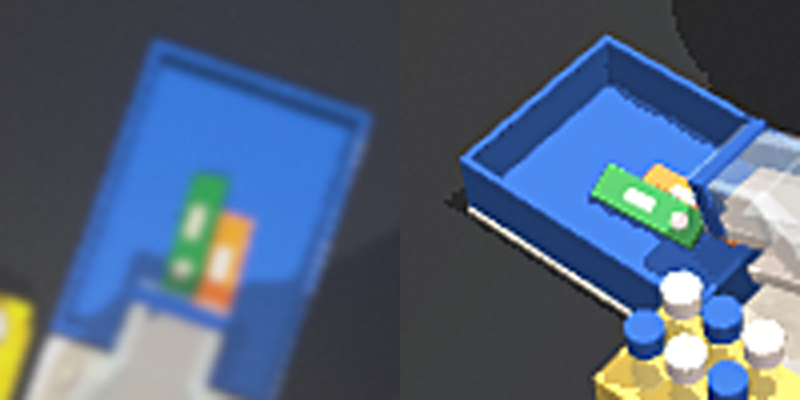

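View pics/c6.png

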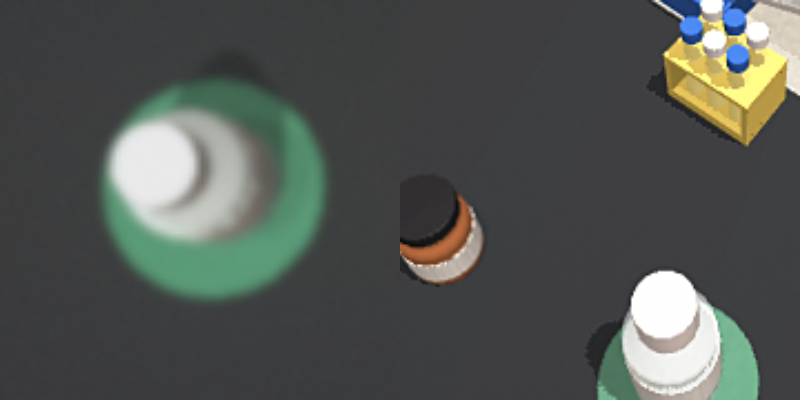

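```bash
python3 - <<'E'
from h import *
from scipy.optimize import least_squares
def tri(t,s):
    r=least_squares(lambda X:np.concatenate([proj("top",X)[0]-t,proj("side",X)[0]-s]),[.6,-.05,.02]); return r.x.round(4),r.fun.round(1)
# c5 crops: top scale 5 from (245,150), side scale 4 from (200,170)
T=lambda x,y:(245+x/5-.4,150+y/5-.4); S=lambda x,y:(200+(x-400)/4-.4,170+y/4-.4)
print("green front hole",tri(T(195,222),S(640,200)),"rear",tri(T(183,268),S(679,219)))
print("green front-right corner",tri(T(229,177),S(613,165)), "front-left",tri(T(192,172),S(590,188)))
print("orange front-right",tri(T(250,217),S(688,180)),"front-left",tri(T(229,212),S(655,165)))
E
```

```text
green front hole (array([ 0.6144, -0.0345,  0.019 ]), array([-0., -0.,  0.,  0.])) rear (array([ 0.5883, -0.0282,  0.0199]), array([-0. , -0.1,  0.1,  0. ]))
green front-right corner (array([ 0.6394, -0.0534,  0.0195]), array([ 0.1,  0.3, -0.2, -0. ])) front-left (array([ 0.6433, -0.0321,  0.0208]), array([-0.1, -0.4,  0.3,  0. ]))
orange front-right (array([ 0.608 , -0.0692,  0.0031]), array([ 1. ,  4.3, -3.7, -0.6])) front-left (array([ 0.6152, -0.054 ,  0.0285]), array([ 0.3,  1.3, -1.1, -0.2]))
```

```bash
python3 - <<'E'
from h import *
p=[.3821,.02875,-.309]
W=lambda x,y,z:R.from_euler('z',p[2]).apply([x,y,z])+[p[0],p[1],0]
for k,X in {"mouth":(.181,0,.059),"flat frontL":(.25,-.001,.016),"flat frontR":(.25,-.023,.016),"flat tailL":(.181,-.001,.016),"flat tailR":(.181,-.023,.016),"hang tailR":(.185,-.023,.068),"hang frontL":(.238,-.001,.016)}.items(): print(k,proj("side",W(*X))[0].round(1),proj("top",W(*X))[0].round(1))
a=cv2.imread('pics/side_t4.png')
H,S,V=cv2.split(cv2.cvtColor(a,cv2.COLOR_BGR2HSV)); m=(H>3)&(H<20)&(S>70)&(V>60); m[:,:240]=0; m[235:]=0;m[:195]=0; m[:,300:]=0
y,x=np.nonzero(m); print(sorted(zip(x,y)))
cv2.imwrite('pics/c7.png',cv2.resize(a[195:245,245:315],(784,560),interpolation=cv2.INTER_CUBIC))
E
```

```text
mouth [283.2 217.5] [280.7 213.5]
flat frontL [259.7 215.5] [288.5 192.3]
flat frontR [265.7 209.8] [295.9 194.8]
flat tailL [283.6 229.7] [280.6 215.4]
flat tailR [289.5 223.7] [288. 218.]
hang tailR [288.2 207.5] [289.4 214.4]
hang frontL [263.7 217.9] [287.1 196.3]
[(np.int64(264), np.int64(216)), (np.int64(265), np.int64(211)), (np.int64(266), np.int64(217)), (np.int64(272), np.int64(216)), (np.int64(273), np.int64(221)), (np.int64(281), np.int64(230)), (np.int64(282), np.int64(230)), (np.int64(283), np.int64(230)), (np.int64(283), np.int64(231)), (np.int64(284), np.int64(230))]
```

View pics/c7.png

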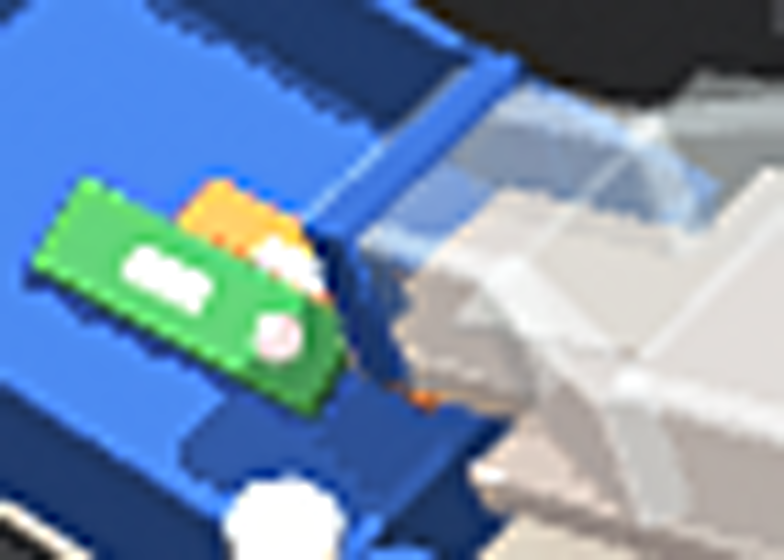

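The orange tail shows under the mouth at (283,230). That matches the flat-lying prediction of (283.6,229.7), so both cassettes lie flat. The bottle stands upright on the coaster.

```bash
python3 -c "
from h import *
print(env.sign_off())"
```

```text
the job is handed in; nothing more can be done
None
```

The media bottle stands upright on the green coaster, three taps slid both cassettes out flat into the blue tray, the gripper is clear of everything, and the job is handed in at about 16.5 s; no verdict was returned.

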